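# Swing the guide over the rinse vial and press the thermometer probe home

### The job

Put the red-handled thermometer probe away in the rinse dock: push the orange guide arm round until its eye is against its stop over the clear vial, then lower the probe's thin rod through the eye into the vial until it stands on the blue plug by itself, and let go of it there. Then press down on top of its handle, pushing the plug down, until the handle sits fully down on the eye. Leave the other things on the worktop where they stand.

Things in the scene. Friction and masses are not known exactly. Their poses are not given: they have to be found in the camera images.
- probe: Loose thermometer probe, 45 g. Origin at the tip of its steel rod, own z axis up along the rod to the handle. Rod 6 mm in diameter with a round tip, from z = 0 to 98 mm; black collar 18 mm in diameter at z = 98 to 101 mm; red square handle 22 x 22 mm (sides square to own x and y) from z = 101 to 146 mm, with a flat top. It starts in the leaning tube of the drying stand.
- probe_top (a point): Centre of the flat top of the probe's handle, 146 mm from the tip.
- stand: Fixed white drying stand: round foot 68 mm in diameter with a grey tube 60 mm long (18 mm outside, 10 mm bore) that leans 0.25 rad from vertical towards the stand's own -x; the tube begins 10 mm above the origin (centre of underside). The rod stands 55 mm deep and a little looser in it: draw it out along the tube. Stand and dock may have changed places.
- dock: Fixed rinse dock. Origin on the worktop under the vial's axis, z up. White base 125 x 64 x 10 mm (own x from -35 to +90 mm). Clear upright vial, 17 mm outside, 9 mm bore flaring to 15 mm at its mouth, which is 90 mm above the worktop. Steel hinge post 12 mm in diameter at own x = +60 mm, topped by the guide arm; post and arm end 123 mm above the worktop.
- vial_mouth (a point): Centre of the vial's mouth, on its axis, 90 mm above the worktop.
- guide (a joint): Angle of the orange guide arm about the upright post, rad. 0: against its stop, eye exactly over the vial (arm points from the post to the dock's own -x). Grows anticlockwise seen from above, which swings the eye to the dock's own -y side; range 0 to 1.6. Light friction holds it where it is left.
- guide_eye (a point): Centre of the eye's top face: a ring at the end of the guide arm, 60 mm from the hinge, 8 mm high (110 to 118 mm above the worktop), 9 mm bore flaring to 15 mm at the top, 23 mm outside. The bar between post and eye is 10 mm wide and 8 mm high.
- guide_hinge (a point): On the hinge axis of the guide arm, 118 mm above the worktop.
- plug (a joint): Travel of the blue sliding plug inside the vial, m, grows downwards. Its top is 65 mm above the worktop at 0; range 0 to 0.046. It bears the probe's weight and slides down under about 3 N. The handle's collar sits on the eye when the rod's tip is 20 mm above the worktop.
- coffee_jar: Loose jar with red lid, 81 mm in diameter, 163 mm tall, between dock and stand. Origin: centre of underside (so for all below).
- spice_jar: Loose spice jar with black cap, 41 mm in diameter, 105 mm tall.
- bean_tin: Loose red tin, 75 mm in diameter, 58 mm tall.
- mug: Loose mug with coloured leaf pattern, 81 mm in diameter (108 mm with handle), 84 mm tall.
- cream_pot: Loose low cream pot, 63 mm in diameter, 34 mm tall.
- salt_shaker: Loose salt shaker, 44 mm in diameter, 90 mm tall.
- tuna_tin: Loose low tin, 87 mm in diameter, 40 mm tall.

How it is judged (in metres and radians):
On the way, in this order (a step that is already met when the one before it is completed fails the run):
1. the guide arm is swung home over the vial (value of joint guide below 0.05 rad), for 0.2 s.
2. the probe stands by itself through the eye, part-way in the vial on the plug, let go (value of joint guide below 0.05 rad and height (world z) of probe between 0.03 and 0.08 m and linear speed of probe below 0.03 m/s and horizontal distance between probe and vial_mouth below 0.006 m and angle between probe's own z axis and vertical below 0.15 rad and contact force between probe and the arm below 0.1 N and contact force between probe and the fingers below 0.1 N), for 0.2 s.
3. the probe is pressed down until its handle sits on the eye (value of joint guide below 0.05 rad and height (world z) of probe below 0.024 m and horizontal distance between probe and vial_mouth below 0.006 m and angle between probe's own z axis and vertical below 0.15 rad), for 0.1 s.
At the end, for the whole second after the job is handed in: The guide arm is within 0.05 rad of its stop over the vial; the probe stands through the eye in the vial, within 6 mm of its axis and 0.15 rad of upright, with the tip no more than 24 mm above the worktop (4 mm short of fully down), at rest and let go (all of step 3 and linear speed of probe below 0.02 m/s and contact force between probe and the arm below 0.1 N and contact force between probe and the fingers below 0.1 N); the robot touches nothing.
It fails at once if a bystander is moved more than 25 mm or tipped over (distance of any of coffee_jar, spice_jar, bean_tin, mug, cream_pot, salt_shaker, tuna_tin from where it was at the start of the episode above 0.025 m).
It fails at once if the probe is dropped onto the worktop (angle between probe's own z axis and vertical above 1.2 rad).
It also fails if it takes over 70 s, if anything falls off the work surface, if the arm or the gripper's body presses on something with over 40 N, if the wrist force passes 120 N, or if a joint passes its speed limit or range.

### The arm

A 6-joint arm with a two-finger parallel gripper is mounted at the origin on a cart in front of the work surface, level with it; the furniture and walls round the work are solid. World frame = base frame: x ahead of the robot, y to its left, z up, the work surface at z = 0. Lengths are in mm, angles in rad, forces in N, time in s.
With the tool pointing down it reaches from about 425 to 925 mm from the base axis. Payload 12.5 kg.
Tool frame: the origin (TCP) lies between the finger pads; the fingertips stand 11 mm ahead of it and the grasp point (between the pads) lies 8 mm behind it (manip.finger_overhang is the distance from the TCP to the fingertips, in mm); z points along the fingers, y is the line along which they close (so a half turn about z gives the same grasp; the last joint's range is limited). The gripper opens to 85 mm and grips with 20 to 120 N. Pads are 22 mm wide; open, the fingers measure 114 mm over their backs; the gripper's body (76 mm by 85 mm) begins 54 mm behind the grasp point. The pads swing forward as they close: fully open they stand 13 mm farther back than shut.
Start: joints at [-1.372, 0.491, 1.559, -0, 1.092, -0.106], TCP at [187.586, -596.2, 242.327] pointing down, gripper open.
Joint ranges: [-3.1, 3.1], [-0.84, 2.19], [0.05, 2.79], [-1.13, 4.28], [0.06, 2.93], [-2.69, 2.69]. Speed limits (rad/s): [2.22, 2.22, 2.79, 3.14, 3.14, 3.14].

### API

Orientations are given as a unit quaternion [w, x, y, z].
In Python, from plant import manip gives the robot as it stands.
- The arm moves only by the tool drive_tool, never from a script. Its argument "plan" is a list of rows, each a list of 3 entries, a list of its own where there are three numbers: the opening, from 0 (shut) to 1 (fully open), then the shift along the tool's x, y, z in m, then the turn, a rotation vector about the tool's x, y, z in degrees. In form: [[hand, [x, y, z], [wx, wy, wz]], ...]. A call has 1 to 5 rows; each row shifts and turns the commanded pose from where the row before left it, along the tool's axes as they then stand; what a row does not reach is not made up. A row lasts 1/8 s, in which the tool goes at most 62.5 mm and 10.7 degrees, less where a joint would pass 70% of its speed; a pose out of reach is approached as far as the arm can. A call with a gripper value outside its range is refused whole. The fingers move at their own pace and stop on an object; "grip_force" is the grip in N (left out, the last holds). Time passes only in rows, so rows that do not move let the fingers close. It gives the time, the measured TCP pose, the force, the opening and the grip force at its end, in the units of the state.
- manip.sense(): the state, without advancing time (a new reading comes with each control period).
- manip.capture(name): name is "side" or "top"; returns a dict with "img" (384x512x3 uint8, red, green, blue), "vfov" (degrees; the focal length in pixels is half the picture's height over the tangent of half this angle, whatever the lens; pixels are square), "cx", "cy" (the principal point, pixels), "k1" (the pictures are not rectified: a ray, as slopes to the right and down, at radius r is drawn at 1 + k1 r^2 times it, then the intrinsics apply), "rvec" (rotation vector, rad) and "tvec" (3), from world to camera coordinates, as OpenCV has them. Camera axes: x right, y down, z forward; pixel columns grow to the right and rows downward; lengths in mm; the calibration is good to about 2 mm. A picture is of the moment at which its call begins. There is no depth.
- manip.job_done(): hands the job in; it is judged then, once.
The state is a dict: "time_s": time; "joint_pos": joint angles; "joint_vel": joint speeds; "tau": joint torques, N m; "ee_pos": TCP position; "tcp_rot": TCP orientation; "ft_force": force on the tool from outside, world axes, zero at the start; "torque": the same for the moment, N m; "finger_gap": finger opening in mm; "grip_force": force on a finger pad.
Only numpy, scipy, OpenCV 4.12 (cv2) and the standard library are available. Lean on these libraries where they do the work, as an engineer would, in place of code of your own. Each camera call takes 0.05 s, during which the arm holds its last target. There are 200 camera calls.

## Working session

There is one attempt and no reset: what is moved stays moved. The work goes in short steps, Python scripts to look and compute and a tool call to move; the robot and the scene stay as the last step left them, time stands still between calls to the robot, and variables do not carry over. Pictures are saved under pics/ and viewed, at most 12 in all, crops included, and the job is handed in when it is done.

Besides the shell and the picture viewer there is one more tool, called after "Call:" as a command line: name --argument value ..., lists and objects as JSON in quotes. drive_tool: Moves the arm, as the interface text tells. Its arguments: {"type":"object","properties":{"plan":{"type":"array","items":{"type":"array"}},"grip_force":{"type":"number"}},"required":["plan"]}

```bash
ls; mkdir -p pics; cat > h.py <<'E'
import numpy as np, cv2
from scipy.spatial.transform import Rotation as R
from plant import manip
def cam(n):
    c=manip.capture(n); return c
def K(c):
    f=c["img"].shape[0]/2/np.tan(np.radians(c["vfov"])/2)
    return np.array([[f,0,c["cx"]],[0,f,c["cy"]],[0,0,1.]])
def ray(c,uv):
    d=np.array([c["k1"],0,0,0,0.])
    p=cv2.undistortPoints(np.array([[uv]],float),K(c),d)[0,0]
    M=cv2.Rodrigues(np.array(c["rvec"],float))[0]; t=np.array(c["tvec"],float).ravel()
    o=-M.T@t; v=M.T@np.array([p[0],p[1],1]); return o,v/np.linalg.norm(v)
def onz(c,uv,z):
    o,v=ray(c,uv); return o+v*(z-o[2])/v[2]
def proj(c,P):
    return cv2.projectPoints(np.array(P,float).reshape(-1,1,3),np.array(c["rvec"],float),np.array(c["tvec"],float),K(c),np.array([c["k1"],0,0,0,0.]))[0][:,0]
def two(c1,u1,c2,u2):
    o1,v1=ray(c1,u1);o2,v2=ray(c2,u2)
    A=np.stack([v1,-v2],1); s=np.linalg.lstsq(A,o2-o1,rcond=None)[0]
    a=o1+v1*s[0];b=o2+v2*s[1]; return (a+b)/2,np.linalg.norm(a-b)
def save(c,name,box=None,s=1):
    im=c["img"][:,:,::-1]
    if box: im=im[box[1]:box[3],box[0]:box[2]]
    cv2.imwrite("pics/"+name,cv2.resize(im,None,fx=s,fy=s,interpolation=cv2.INTER_CUBIC))
E
python3 - <<'E'
from h import *
import pickle
cs={n:cam(n) for n in("side","top")}
pickle.dump(cs,open("c0.pkl","wb"))
for n,c in cs.items():
    save(c,n+"0.png",s=1.5); print(n,c["vfov"],c["k1"],ray(c,(256,192)))
print(manip.sense())
E
```

```text
pics
side 56.16733383634302 -0.10668479828311939 (array([ 606.94188995, 1012.26586077,  447.03648335]), array([-0.07956879, -0.90561687, -0.41656559]))
top 47.44398027789733 -0.12725382766388155 (array([ 430.13879954,  248.8929879 , 1079.70611481]), array([ 0.14573284, -0.04271999, -0.98840121]))
{'time_s': 0.1, 'joint_pos': array([-1.37161362e+00,  4.91475473e-01,  1.55942382e+00,  7.59542417e-06,
        1.09173263e+00, -1.05600717e-01]), 'joint_vel': array([ 0.00026195, -0.00053732, -0.00162617, -0.00056931,  0.00011963,
       -0.0003631 ]), 'tau': array([ 1.58187511e-03, -6.19446588e+01, -2.62024981e+01, -1.19857109e-04,
        2.89236275e-03,  1.44547261e-05]), 'ee_pos': array([ 187.53459685, -595.97802139,  241.78880853]), 'tcp_rot': array([-5.19227464e-04,  9.88410970e-01,  1.51800804e-01, -2.09399413e-05]), 'ft_force': array([ 0.02180143,  0.06776162, -0.99351782]), 'torque': array([-0.02109901,  0.03389964, -0.01466635]), 'grip_force': 0.0, 'finger_gap': 85.50424871578144}
```

View pics/side0.png

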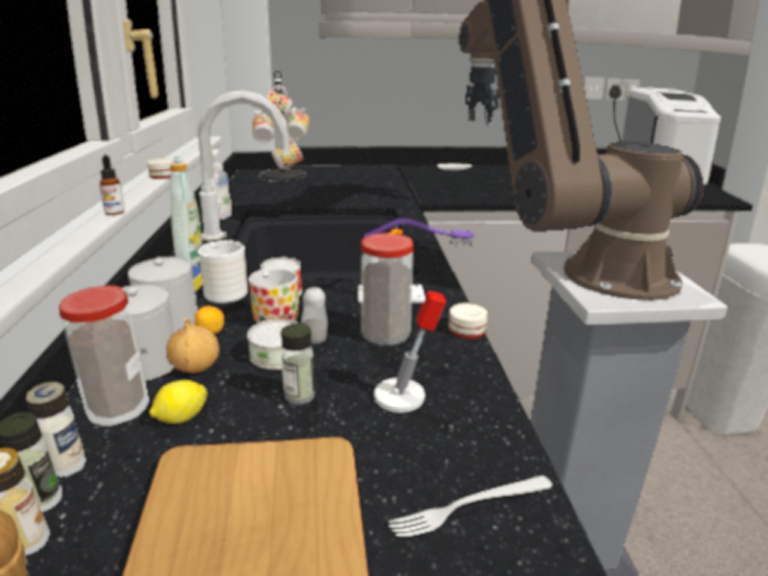

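View pics/top0.png

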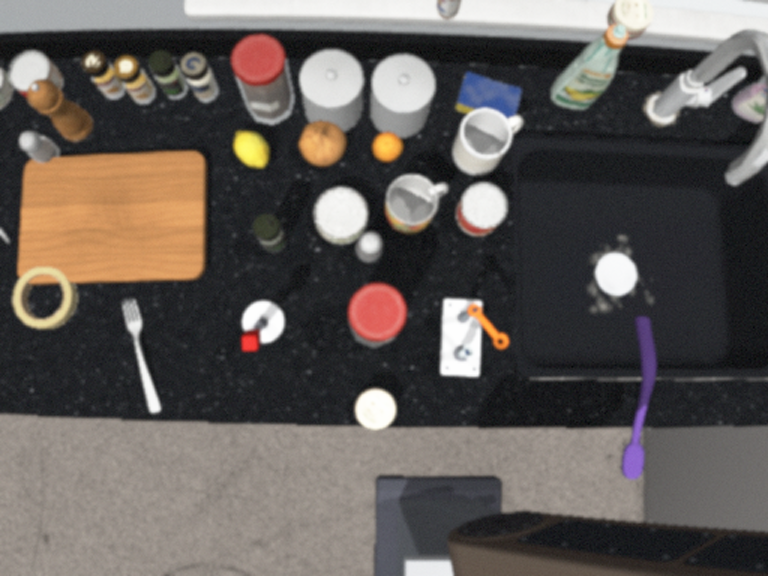

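The side view shows the probe leaning in the stand (handle about (431,311), foot (400,396), in 1.5x pixels). The dock is mostly hidden behind the coffee jar there. In the top view the stand foot is at (263,322) and the handle at (250,343). The dock base spans (441–481, 299–377), with the vial near (462,352), the post near (472,312) and the eye at (501,340).

```bash
python3 - <<'E'
from h import *
import pickle
cs=pickle.load(open("c0.pkl","rb"))
def mask(c,lo,hi,box):
    h=cv2.cvtColor(c["img"],cv2.COLOR_RGB2HSV); m=cv2.inRange(h,lo,hi); z=np.zeros_like(m); x0,y0,x1,y1=box; z[y0:y1,x0:x1]=m[y0:y1,x0:x1]; return z
def cen(m): ys,xs=np.nonzero(m); return (xs.mean(),ys.mean()),len(xs)
t,s=cs["top"],cs["side"]
mt=mask(t,(0,150,90),(8,255,255),(155,215,180,240)); ms=mask(s,(0,150,90),(8,255,255),(275,190,300,225))
print("handle",cen(mt),cen(ms),two(t,cen(mt)[0],s,cen(ms)[0]))
print(" side rect",cv2.minAreaRect(cv2.findNonZero(ms)),"top",cv2.boundingRect(mt))
# foot
f=mask(t,(0,0,150),(180,60,255),(155,195,195,232)); (e)=cv2.minEnclosingCircle(cv2.findNonZero(f)); print("foot",e,onz(t,e[0],8))
f=mask(s,(0,0,140),(180,60,255),(245,250,290,276)); b=cv2.boundingRect(f); print("footside",b,onz(s,(b[0]+b[2]/2,b[1]+b[3]/2),8))
# dock
d=mask(t,(0,0,130),(180,60,255),(290,195,323,254)); r=cv2.minAreaRect(cv2.findNonZero(d)); print("dock",r,[onz(t,p,10).round(1) for p in cv2.boxPoints(r)],onz(t,r[0],10))
o=mask(t,(5,150,120),(20,255,255),(305,198,345,236)); r=cv2.minAreaRect(cv2.findNonZero(o)); print("arm",r,[onz(t,p,118).round(1) for p in cv2.boxPoints(r)])
im=cv2.hconcat([cv2.resize(t["img"][190:260,280:350],None,fx=6,fy=6,interpolation=2),cv2.resize(t["img"][195:245,145:200],None,fx=6,fy=6,interpolation=2).copy()[:300].repeat(1,0) if 0 else cv2.resize(t["img"][190:260,140:200],None,fx=6,fy=6,interpolation=2)])
cv2.imwrite("pics/crop1.png",im[:,:,::-1])
for n,uv,z,in [("jar",(377,306),163),("cream?",(376,409),34),("spice",(266,227),105)]: print(n,onz(t,np.array(uv)/1.5,z))
E
```

```text
handle ((np.float64(166.36054421768708), np.float64(227.61904761904762)), 147) ((np.float64(287.01408450704224), np.float64(206.8)), 355) (array([490.16776567, 400.54887429, 132.51017619]), np.float64(5.208148255254534))
 side rect ((286.9020690917969, 206.6546173095703), (14.789937019348145, 26.1336727142334), 21.037511825561523) top (160, 221, 13, 14)
foot ((175.0, 214.0), 14.31792163848877) [529.15315332 401.11094837   8.        ]
footside (250, 252, 34, 23) [529.16014553 408.52076819   8.        ]
dock ((307.0736389160156, 224.86459350585938), (27.01842498779297, 51.90019226074219), 1.9749339818954468) [array([445.8, 110.8,  10. ]), array([573.7, 106.9,  10. ]), array([572.8,  39.3,  10. ]), array([444.4,  44.2,  10. ])] [508.72879633  75.4561153   10.        ]
arm ((324.7500305175781, 218.25003051757812), (35.35533905029297, 10.60660171508789), 45.0) [array([535.1,  89.8, 118. ]), array([552.2,  72.8, 118. ]), array([497.3,  16.7, 118. ]), array([480.4,  33.8, 118. ])]
jar [539.46060928 218.7587445  163.        ]
cream? [391.17366011 213.36896595  34.        ]
spice [663.99057052 388.13936921 105.        ]
```

View pics/crop1.png

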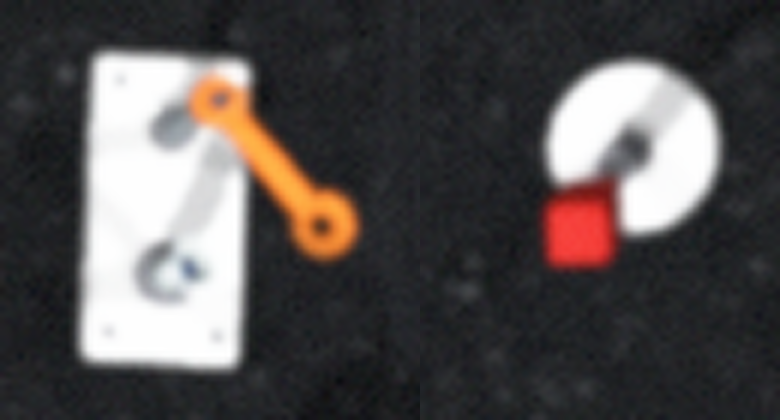

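The crop shows the post top at about crop (218,97), the eye at (323,225) and the vial mouth at about (168,272), with the handle's bright top face at (580,235). So the dock's +x points to world +x. The stand leans to world −x.

```bash
cat >> h.py <<'E'
def tool(yaw=0,lean=0):
    # tool down, x ahead; lean: tool z tilts to +x
    z=np.array([np.sin(lean),0,-np.cos(lean)]); x=np.array([np.cos(lean),0,np.sin(lean)])
    return R.from_euler('z',yaw)*R.from_matrix(np.stack([x,np.cross(z,x),z],1))
def go(pos,rot=None):
    s=manip.sense(); q=s["tcp_rot"]; r=R.from_quat([q[1],q[2],q[3],q[0]])
    d=r.inv().apply(np.array(pos)-s["ee_pos"]); w=np.degrees((r.inv()*rot).as_rotvec()) if rot is not None else 0
    dn=rot.inv().apply(np.array(pos)-s["ee_pos"]) if rot is not None else d
    print("tcp",s["ee_pos"].round(1),"shift now-axes",d.round(1),"target-axes",dn.round(1),"turn",np.round(w,2),"F",s["ft_force"].round(1),"gap",round(s["finger_gap"],1),"t",s["time_s"])
E
python3 - <<'E'
from h import *
import pickle
t=pickle.load(open("c0.pkl","rb"))["top"]
c=lambda x,y:(x/6+280-.4,y/6+190-.4)
H=onz(t,c(218,97),123);E=onz(t,c(323,225),118);V=onz(t,c(168,272),90)
print(H,E,V,np.linalg.norm((H-E)[:2]),np.linalg.norm((H-V)[:2]),"theta",np.arctan2(*(H-E)[1::-1])-np.arctan2(*(H-V)[1::-1]))
print("top",onz(t,(166.3,228.7),155))
go([508,-15,200],tool())
E
```

```text
[543.17876761  73.9192227  123.        ] [496.78273477  33.80911287 118.        ] [479.94936005  87.2041533   90.        ] 61.33035768940078 64.60996333102256 theta 0.919955695338935
top [483.95832911 397.47286655 155.        ]
tcp [ 187.5 -596.   241.8] shift now-axes [ 480.  -458.    42.3] target-axes [ 320.5 -581.    41.8] turn [-0.06  0.   17.46] F [ 0.   0.1 -1. ] gap 85.5 t 0.1
```

Call:
drive_tool --plan '[[0, [0, 0, 0], [0, 0, 8.7]], [0, [0, 0, 0], [0, 0, 8.7]], [0, [0.027, -0.048, 0], [0, 0, 0]], [0, [0.027, -0.048, 0], [0, 0, 0]], [0, [0.027, -0.048, 0], [0, 0, 0]]]'

```text
time_s: 0.72
ee_pos: [268.9, -450.5, 242.0]
tcp_rot: [-0.0, 1.0, 0.0, -0.0]
ft_force: [0.7, 0.3, -0.1]
finger_gap: 0.2
grip_force: 0.0
```

Call:
drive_tool --plan '[[0, [0.027, -0.048, 0], [0, 0, 0]], [0, [0.027, -0.048, 0], [0, 0, 0]], [0, [0.027, -0.048, 0], [0, 0, 0]], [0, [0.027, -0.048, 0], [0, 0, 0]], [0, [0.027, -0.048, 0], [0, 0, 0]]]'

```text
time_s: 1.35
ee_pos: [403.7, -210.3, 242.3]
tcp_rot: [0.0, 1.0, 0.0, 0.0]
ft_force: [0.6, -0.5, 0.4]
finger_gap: 0.0
grip_force: 0.0
```

```bash
python3 -c "
from h import *
go([508,-15,115],tool())"
```

```text
tcp [ 403.7 -210.3  242.3] shift now-axes [ 104.4 -195.3  127.3] target-axes [ 104.3 -195.3  127.3] turn [ 0.01 -0.    0.05] F [ 0.6 -0.5  0.4] gap 0.0 t 1.35
```

Call:
drive_tool --plan '[[0, [0.026, -0.049, 0], [0, 0, 0]], [0, [0.026, -0.049, 0.015], [0, 0, 0]], [0, [0.026, -0.049, 0.015], [0, 0, 0]], [0, [0.026, -0.048, 0.03], [0, 0, 0]], [0, [0, 0, 0.03], [0, 0, 0]]]'

```text
time_s: 1.98
ee_pos: [508.0, -13.9, 151.2]
tcp_rot: [-0.0, 1.0, 0.003, 0.0]
ft_force: [0.4, -1.7, 0.1]
finger_gap: 0.2
grip_force: 0.0
```

Call:
drive_tool --plan '[[0, [0, 0, 0.037], [0, 0, 0]], [0, [0, -0.012, 0], [0, 0, 0]], [0, [0, -0.012, 0], [0, 0, 0]], [0, [0, -0.012, 0], [0, 0, 0]], [0, [0, -0.012, 0], [0, 0, 0]]]'

```text
time_s: 2.6
ee_pos: [507.2, 32.0, 116.3]
tcp_rot: [0.0, 1.0, 0.001, 0.001]
ft_force: [-0.1, -1.5, 0.5]
finger_gap: 0.1
grip_force: 0.6
```

```bash
python3 -c "
from h import *
go([508,55,115],tool())
c=cam('top'); save(c,'p1.png',(270,180,360,260),6)"
```

```text
tcp [507.2  32.  116.3] shift now-axes [  0.8 -23.    1.3] target-axes [  0.8 -23.    1.3] turn [ 0.01 -0.11  0.08] F [-0.1 -1.5  0.5] gap 0.1 t 2.6
```

View pics/p1.png

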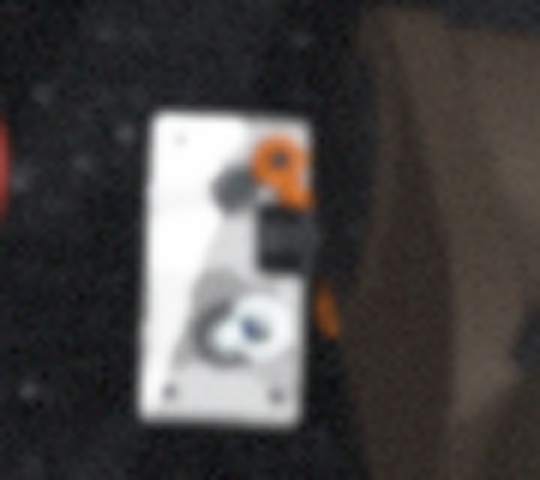

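The guide is moving: the eye's edge shows at about (328,310), and the finger is against the bar at (285,238). I'll keep pushing.

Call:
drive_tool --plan '[[0, [0, -0.008, 0], [0, 0, 0]], [0, [0, -0.006, 0], [0, 0, 0]], [0, [0, -0.003, 0], [0, 0, 0]], [0, [0, -0.002, 0], [0, 0, 0]], [0, [0, 0, 0], [0, 0, 0]]]'

```text
time_s: 3.28
ee_pos: [506.9, 50.2, 115.2]
tcp_rot: [0.0, 1.0, 0.0, 0.0]
ft_force: [0.8, 0.7, -0.5]
finger_gap: 0.1
grip_force: 0.0
```

Call:
drive_tool --plan '[[0, [0, -0.002, 0], [0, 0, 0]], [0, [0, -0.002, 0], [0, 0, 0]], [0, [0, 0, 0], [0, 0, 0]]]'

```text
time_s: 3.65
ee_pos: [506.8, 54.2, 115.2]
tcp_rot: [0.0, 1.0, 0.001, -0.0]
ft_force: [-1.1, -1.0, -0.1]
finger_gap: -0.4
grip_force: 0.6
```

Call:
drive_tool --plan '[[0, [0, -0.001, 0], [0, 0, 0]], [0, [0, -0.001, 0], [0, 0, 0]], [0, [0, 0, 0], [0, 0, 0]]]'

```text
time_s: 4.03
ee_pos: [506.7, 54.9, 115.2]
tcp_rot: [0.001, 1.0, 0.001, -0.0]
ft_force: [-2.7, -14.3, -0.1]
finger_gap: 0.2
grip_force: 7.3
```

Call:
drive_tool --plan '[[0, [0, -0.001, 0], [0, 0, 0]], [0, [0, -0.001, 0], [0, 0, 0]], [0, [0, 0, 0], [0, 0, 0]]]'

```text
time_s: 4.4
ee_pos: [506.7, 55.5, 115.2]
tcp_rot: [0.002, 1.0, 0.001, -0.0]
ft_force: [-2.8, -28.6, 0.3]
finger_gap: 0.0
grip_force: 14.6
```

It's against the stop (28 N). Next I back off, rise and look.

Call:
drive_tool --plan '[[0, [0, 0.004, 0], [0, 0, 0]], [0, [0, 0.03, 0], [0, 0, 0]], [0, [0, 0.03, -0.03], [0, 0, 0]], [0, [0, 0.03, -0.05], [0, 0, 0]], [0, [0, 0.05, -0.035], [0, 0, 0]]]'

```text
time_s: 5.03
ee_pos: [507.3, -86.3, 232.4]
tcp_rot: [0.0, 1.0, 0.001, 0.001]
ft_force: [0.6, -0.6, -1.0]
finger_gap: -0.3
grip_force: 0.0
```

Call:
drive_tool --plan '[[0, [0, 0.06, 0], [0, 0, 0]], [0, [0, 0.06, -0.02], [0, 0, 0]], [0, [0, 0, 0], [0, 0, 0]]]'

```text
time_s: 5.4
ee_pos: [507.5, -208.6, 251.1]
tcp_rot: [0.001, 1.0, -0.002, 0.001]
ft_force: [-0.0, 0.7, -0.8]
finger_gap: 0.0
grip_force: 0.0
```

```bash
python3 - <<'E'
from h import *
import pickle
c=cam('top'); pickle.dump(c,open("c1.pkl","wb")); save(c,'p2.png',(280,180,350,260),7)
h=cv2.cvtColor(c["img"],cv2.COLOR_RGB2HSV); m=cv2.inRange(h,(5,150,110),(22,255,255)); z=np.zeros_like(m); z[195:250,295:345]=m[195:250,295:345]
ys,xs=np.nonzero(z); print(cv2.boundingRect(z))
r=cv2.minAreaRect(cv2.findNonZero(z)); print(r,[onz(c,p,119).round(1) for p in cv2.boxPoints(r)])
for n,P in [("V",[481.2,76.3,118]),("H",[541.2,74,123])]: print(n,proj(c,P),(proj(c,P)-[280,180]+.4)*7)
go([500,-50,300])
E
```

```text
(312, 204, 9, 33)
((316.0000305175781, 220.00003051757812), (32.13009262084961, 7.071694374084473), 87.79740142822266) [array([547.3,  82.4, 119. ]), array([548.2,  66.4, 119. ]), array([476.7,  63.9, 119. ]), array([475.9,  79.7, 119. ])]
V [[314.5373235 233.8365064]] [[244.56126448 379.6555448 ]]
H [[315.90090055 206.65204193]] [[254.10630382 189.3642935 ]]
tcp [ 507.1 -206.6  250.3] shift now-axes [  -7.3 -156.5  -49.8] target-axes [  -7.3 -156.5  -49.8] turn 0 F [-0.2  0.1 -1. ] gap -0.1 t 5.45
```

View pics/p2.png

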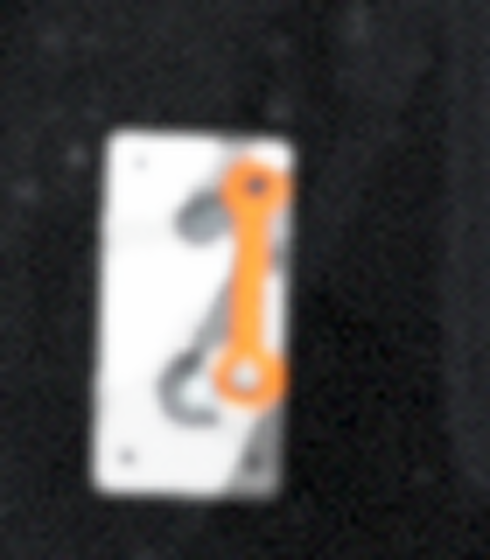

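The guide is home: the eye's ring centre is at crop (251,376), which puts the eye at about (482.3,74.5), 60 mm from the hinge. Next is the probe.

Call:
drive_tool --plan '[[1, [0, -0.055, -0.01], [0, 0, 0]], [1, [0, -0.055, 0], [0, 0, 0]], [1, [0, -0.055, 0], [0, 0, 0]], [1, [0, -0.055, 0], [0, 0, 0]], [1, [0, -0.055, 0], [0, 0, 0]]]'

```text
time_s: 6.08
ee_pos: [505.9, 73.0, 259.8]
tcp_rot: [-0.0, 1.0, 0.001, -0.0]
ft_force: [1.2, -0.5, -0.4]
finger_gap: 84.8
grip_force: 0.0
```

Call:
drive_tool --plan '[[1, [0, -0.055, 0], [0, 0, 0]], [1, [-0.01, -0.055, 0], [0, 0, 0]], [1, [-0.01, -0.055, 0], [0, 0, 0]], [1, [-0.01, -0.055, 0], [0, 0, 0]], [1, [-0.01, -0.055, 0], [0, 0, 0]]]'

```text
time_s: 6.7
ee_pos: [464.5, 347.7, 259.6]
tcp_rot: [0.0, 1.0, 0.001, -0.0]
ft_force: [1.6, -0.4, -0.4]
finger_gap: 85.9
grip_force: 0.0
```

```bash
python3 -c "
from h import *
tip=np.array([528,401,16]);u=np.array([-.301,-.024,.953])
go(tip+207*u,tool(.05,.306))
go(tip+117*u,tool(.05,.306))
print(tool(.05,.306).as_quat())"
```

```text
tcp [464.5 347.7 259.6] shift now-axes [  1.4 -48.4  46.4] target-axes [-10.5 -48.2  45.3] turn [ 0.42 17.57 -2.68] F [ 1.6 -0.4 -0.4] gap 85.9 t 6.7
tcp [464.5 347.7 259.6] shift now-axes [ 28.5 -50.5 132.1] target-axes [-10.5 -49.  135.3] turn [ 0.42 17.57 -2.68] F [ 1.6 -0.4 -0.4] gap 85.9 t 6.7
[ 0.98800948  0.02470538  0.15235615 -0.0038097 ]
```

Call:
drive_tool --plan '[[1, [0, 0, 0], [0.2, 8.8, -1.34]], [1, [0, 0, 0], [0.2, 8.8, -1.34]], [1, [-0.01, -0.048, 0], [0, 0, 0]], [1, [0, 0, 0.045], [0, 0, 0]], [1, [0, 0, 0], [0, 0, 0]]]'

```text
time_s: 7.32
ee_pos: [466.3, 393.2, 211.2]
tcp_rot: [-0.002, 0.988, 0.025, 0.151]
ft_force: [-0.4, -1.1, 0.2]
finger_gap: 85.9
grip_force: 0.0
```

```bash
python3 - <<'E'
from h import *
tip=np.array([528,401,16]);u=np.array([-.301,-.024,.953])
go(tip+117*u,tool(.05,.306))
a=cam('side');b=cam('top')
im=cv2.hconcat([cv2.resize(x["img"][y0:y0+100,x0:x0+100],None,fx=4,fy=4,interpolation=2) for x,x0,y0 in((a,240,150),(b,125,170))])
cv2.imwrite("pics/p3.png",im[:,:,::-1])
E
```

```text
tcp [466.3 393.2 211.2] shift now-axes [ 0.6 -3.9 87.9] target-axes [ 0.3 -3.6 87.9] turn [0.19 0.22 0.05] F [-0.4 -1.1  0.2] gap 85.9 t 7.325
```

View pics/p3.png

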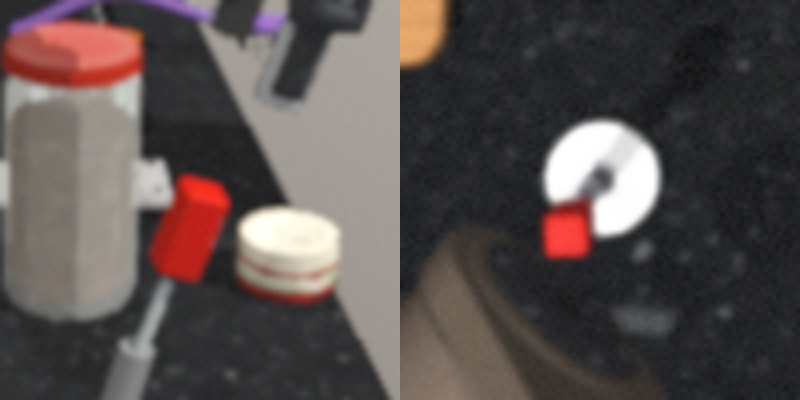

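```bash
python3 - <<'E'
from h import *
s=manip.sense();q=s["tcp_rot"];r=R.from_quat([q[1],q[2],q[3],q[0]])
a=cam('side');b=cam('top')
P=[s["ee_pos"]+r.apply(v) for v in([0,0,0],[0,-43,0],[0,43,0],[0,0,-60],[0,0,-150])]
print(((proj(a,P)-[240,150])*4).round());print(((proj(b,P)-[125,170])*4+[400,0]).round())
print(s["joint_pos"],s["ee_pos"],r.as_matrix().round(2))
save(b,"p4.png",(60,120,260,320),3)
E
```

```text
[[ 247.   62.]
 [ 271.   96.]
 [ 226.   32.]
 [ 294.  -58.]
 [ 368. -249.]]
[[553. 261.]
 [467. 263.]
 [640. 259.]
 [533. 294.]
 [497. 355.]]
[ 0.66086339  0.4356969   1.77976002 -0.27595144  0.69195976  2.37523497] [467.55545093 393.21967567 214.42485184] [[ 0.95  0.05  0.3 ]
 [ 0.05 -1.    0.01]
 [ 0.3   0.   -0.95]]
```

View pics/p4.png

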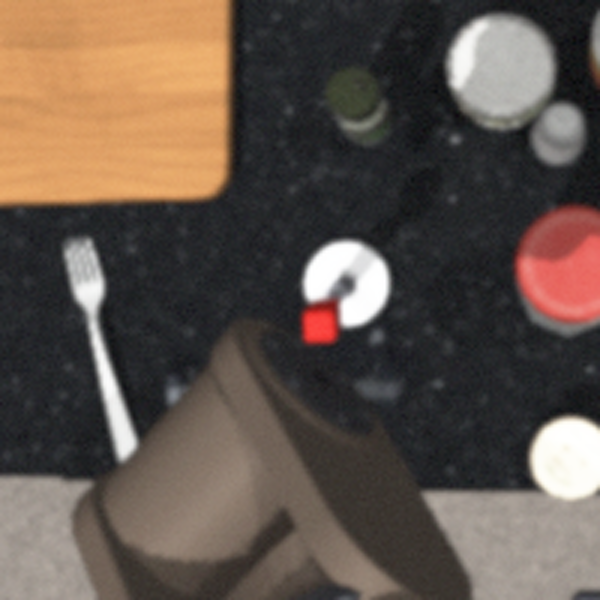

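The fingers straddle the handle's line: the near fingertip is at (275,103) in the side crop, as predicted. I'll descend along the probe axis.

Call:
drive_tool --plan '[[1, [0, -0.004, 0.03], [0, 0, 0]], [1, [0, 0, 0.03], [0, 0, 0]], [1, [0, 0, 0.02], [0, 0, 0]], [1, [0, 0, 0], [0, 0, 0]]]'

```text
time_s: 8.02
ee_pos: [492.4, 397.7, 137.4]
tcp_rot: [-0.003, 0.988, 0.024, 0.152]
ft_force: [-0.3, -0.2, -0.1]
finger_gap: 85.3
grip_force: 0.0
```

```bash
python3 - <<'E'
from h import *
tip=np.array([528,401,16]);u=np.array([-.301,-.024,.953])
go(tip+117*u,tool(.05,.306))
E
```

```text
tcp [492.4 397.7 137.4] shift now-axes [-2.6 -0.5  9.5] target-axes [-2.5 -0.5  9.5] turn [ 0.1  -0.01 -0.11] F [-0.3 -0.2 -0.1] gap 85.3 t 8.025
```

Call:
drive_tool --plan '[[1, [-0.0025, 0, 0.009], [0, 0, 0]], [0, [0, 0, 0], [0, 0, 0]], [0, [0, 0, 0], [0, 0, 0]], [0, [0, 0, 0], [0, 0, 0]], [0, [0, 0, 0], [0, 0, 0]]]' --grip_force 40

```text
time_s: 8.65
ee_pos: [492.6, 398.2, 128.8]
tcp_rot: [-0.004, 0.988, 0.024, 0.153]
ft_force: [-0.6, 0.8, 1.5]
finger_gap: 21.3
grip_force: 43.1
```

Call:
drive_tool --plan '[[0, [0, 0, -0.01], [0, 0, 0]], [0, [0, 0, -0.015], [0, 0, 0]], [0, [0, 0, -0.02], [0, 0, 0]], [0, [0, 0, -0.025], [0, 0, 0]], [0, [0, 0, 0], [0, 0, 0]]]'

```text
time_s: 9.28
ee_pos: [471.4, 397.6, 198.0]
tcp_rot: [-0.005, 0.988, 0.024, 0.155]
ft_force: [0.5, -0.5, 0.1]
finger_gap: 21.4
grip_force: 42.8
```

```bash
python3 - <<'E'
from h import *
go([482,280,280],tool())
a=cam('side');b=cam('top')
im=cv2.hconcat([cv2.resize(x["img"][y0:y0+120,x0:x0+95],None,fx=4,fy=4,interpolation=2) for x,x0,y0 in((a,240,120),(b,125,150))])
cv2.imwrite("pics/p5.png",im[:,:,::-1])
E
```

```text
tcp [471.4 397.6 198. ] shift now-axes [ 29.8 117.8 -76.8] target-axes [ 10.6 117.6 -82. ] turn [ -0.55 -17.78   2.76] F [ 0.5 -0.5  0.1] gap 21.4 t 9.275
```

View pics/p5.png

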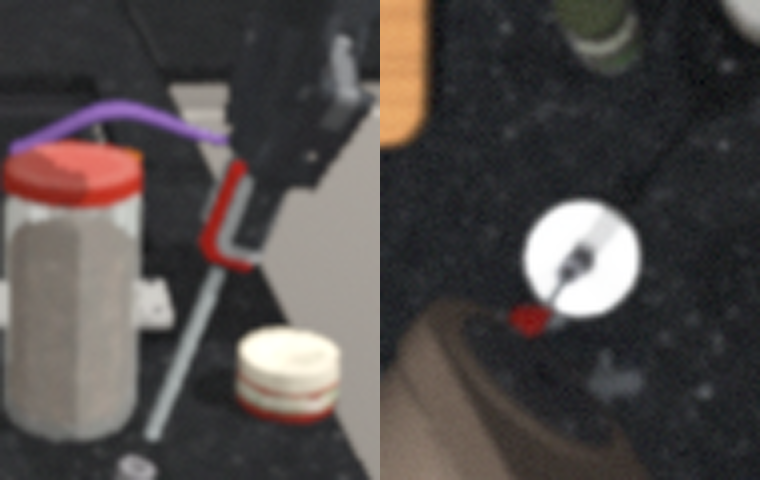

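The probe is held with its rod clear of the tube: tip at (152,438), tube mouth at (137,465). I'll lift, turn it upright, and traverse above the jar.

Call:
drive_tool --plan '[[0, [0, 0, -0.04], [0, 0, 0]], [0, [0, 0, -0.04], [0, 0, 0]], [0, [0, 0, 0], [0, -8.9, 1.38]], [0, [0, 0, 0], [0, -8.9, 1.38]], [0, [0, 0, 0], [0, 0, 0]]]'

```text
time_s: 10.0
ee_pos: [448.7, 395.5, 270.2]
tcp_rot: [-0.003, 1.0, -0.001, -0.002]
ft_force: [0.5, 0.4, -0.0]
finger_gap: 21.5
grip_force: 42.8
```

```bash
python3 - <<'E'
from h import *
go([482,75,300],tool())
E
```

```text
tcp [448.7 395.5 270.2] shift now-axes [ 33.5 320.3 -31.9] target-axes [ 33.3 320.5 -29.8] turn [-0.34  0.24 -0.06] F [ 0.5  0.4 -0. ] gap 21.5 t 10.0
```

Call:
drive_tool --plan '[[0, [0, 0.03, 0], [0, 0, 0]], [0, [0, 0.045, 0], [0, 0, 0]], [0, [0, 0.045, 0], [0, 0, 0]], [0, [0, 0.045, 0], [0, 0, 0]], [0, [0, 0.045, 0], [0, 0, 0]]]'

```text
time_s: 10.62
ee_pos: [446.7, 184.5, 269.3]
tcp_rot: [-0.002, 1.0, 0.001, -0.001]
ft_force: [1.5, -0.2, 0.4]
finger_gap: 21.4
grip_force: 42.8
```

Call:
drive_tool --plan '[[0, [0.008, 0.045, 0], [0, 0, 0]], [0, [0.01, 0.035, 0], [0, 0, 0]], [0, [0.01, 0.02, 0], [0, 0, 0]], [0, [0.005, 0.01, 0], [0, 0, 0]], [0, [0, 0, 0], [-0.3, 0.2, 0]]]'

```text
time_s: 11.25
ee_pos: [480.4, 75.9, 268.7]
tcp_rot: [-0.0, 1.0, 0.0, 0.0]
ft_force: [0.0, 1.0, 0.3]
finger_gap: 21.7
grip_force: 42.8
```

```bash
python3 - <<'E'
from h import *
import pickle
go([482,75,270],tool())
a=cam('side');b=cam('top');pickle.dump((a,b),open("c2.pkl","wb"))
im=cv2.hconcat([cv2.resize(x["img"][y0:y0+100,x0:x0+95],None,fx=4,fy=4,interpolation=2) for x,x0,y0 in((a,220,90),(b,270,170))])
cv2.imwrite("pics/p6.png",im[:,:,::-1])
P=[[482,75,155],[482,75,118],[482,75,250]]
print((proj(a,P)-[220,90])*4,(proj(b,P)-[270,170])*4+[380,0])
E
```

```text
tcp [480.4  75.9 268.7] shift now-axes [ 1.6  0.9 -1.3] target-axes [ 1.6  0.9 -1.3] turn [-0.04 -0.02  0.02] F [0.  1.  0.3] gap 21.7 t 11.25
[[208.71853044 221.68113281]
 [207.13293491 272.79191608]
 [212.8805912   84.03910514]] [[572.91069752 250.372565  ]
 [560.47446211 253.93408261]
 [609.78854923 239.79044293]]
```

View pics/p6.png

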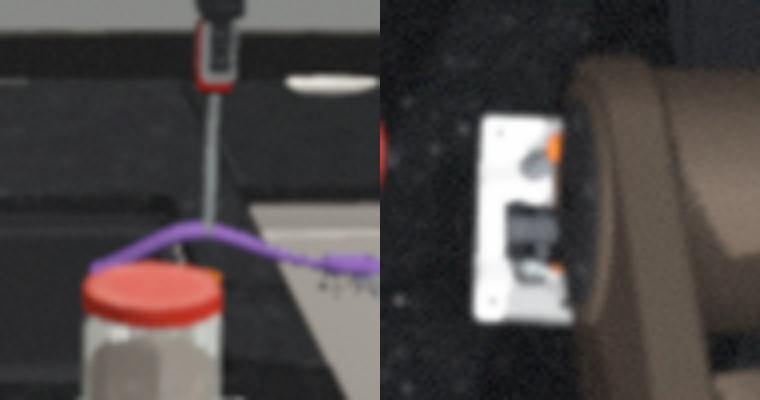

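The rod is vertical. Its tip is at crop (208,227), so x≈482.5, and the visible eye edge at (222,275) puts the eye at x≈482.5 too. I'll lower it slowly.

Call:
drive_tool --plan '[[0, [0, 0.001, 0.015], [0, 0, 0]], [0, [0, 0, 0.012], [0, 0, 0]], [0, [0, 0, 0.008], [0, 0, 0]], [0, [0, 0, 0.005], [0, 0, 0]], [0, [0, 0, 0], [0, 0, 0]]]'

```text
time_s: 11.98
ee_pos: [480.5, 75.1, 228.9]
tcp_rot: [-0.001, 1.0, 0.0, -0.0]
ft_force: [0.3, -0.4, -0.1]
finger_gap: 21.2
grip_force: 42.8
```

Call:
drive_tool --plan '[[0, [0, 0, 0.004], [0, 0, 0]], [0, [0, 0, 0.004], [0, 0, 0]], [0, [0, 0, 0.004], [0, 0, 0]], [0, [0, 0, 0], [0, 0, 0]]]'

```text
time_s: 12.48
ee_pos: [480.5, 75.0, 216.8]
tcp_rot: [-0.001, 1.0, 0.0, -0.0]
ft_force: [0.3, -0.1, -0.3]
finger_gap: 21.8
grip_force: 42.8
```

Call:
drive_tool --plan '[[0, [0, 0, 0.005], [0, 0, 0]], [0, [0, 0, 0.005], [0, 0, 0]], [0, [0, 0, 0.005], [0, 0, 0]], [0, [0, 0, 0.004], [0, 0, 0]], [0, [0, 0, 0], [0, 0, 0]]]'

```text
time_s: 13.1
ee_pos: [480.5, 75.1, 197.8]
tcp_rot: [-0.001, 1.0, 0.0, -0.0]
ft_force: [0.8, -0.8, -0.1]
finger_gap: 21.4
grip_force: 42.7
```

Call:
drive_tool --plan '[[0, [0, 0, 0.004], [0, 0, 0]], [0, [0, 0, 0.003], [0, 0, 0]], [0, [0, 0, 0.003], [0, 0, 0]], [0, [0, 0, 0], [0, 0, 0]]]'

```text
time_s: 13.6
ee_pos: [480.6, 75.1, 187.9]
tcp_rot: [-0.001, 1.0, 0.0, -0.0]
ft_force: [1.6, -0.2, -0.4]
finger_gap: 21.6
grip_force: 42.6
```

Call:
drive_tool --plan '[[0, [0, 0, 0.002], [0, 0, 0]], [0, [0, 0, 0.001], [0, 0, 0]], [0, [0, 0, 0], [0, 0, 0]]]'

```text
time_s: 13.98
ee_pos: [480.6, 75.1, 185.1]
tcp_rot: [-0.001, 1.0, 0.0, -0.0]
ft_force: [0.9, -0.7, -1.2]
finger_gap: 21.9
grip_force: 42.7
```

Call:
drive_tool --plan '[[0, [0, 0, 0.001], [0, 0, 0]], [0, [0, 0, 0.001], [0, 0, 0]], [0, [0, 0, 0], [0, 0, 0]]]'

```text
time_s: 14.35
ee_pos: [480.6, 75.1, 183.1]
tcp_rot: [-0.001, 1.0, 0.0, -0.0]
ft_force: [1.6, -2.5, -0.4]
finger_gap: 21.4
grip_force: 42.7
```

Call:
drive_tool --plan '[[0, [0, 0, 0.001], [0, 0, 0]], [0, [0, 0, 0.001], [0, 0, 0]], [0, [0, 0, 0], [0, 0, 0]]]'

```text
time_s: 14.72
ee_pos: [480.6, 75.1, 181.1]
tcp_rot: [-0.001, 1.0, 0.0, -0.0]
ft_force: [2.3, -2.1, 0.9]
finger_gap: 21.7
grip_force: 42.9
```

Call:
drive_tool --plan '[[0, [0, 0, 0.001], [0, 0, 0]], [0, [0, 0, 0.001], [0, 0, 0]], [0, [0, 0, 0], [0, 0, 0]]]'

```text
time_s: 15.1
ee_pos: [480.6, 75.1, 179.2]
tcp_rot: [-0.001, 1.0, 0.0, 0.0]
ft_force: [2.2, -0.9, 3.9]
finger_gap: 21.7
grip_force: 43.2
```

```bash
python3 - <<'E'
from h import *
s=[manip.sense()]
a=cam('side'); 
print(s[0]["ft_force"],manip.sense()["ft_force"])
save(a,"p7.png",(220,90,320,190),5)
P=[[482,75,z] for z in (161,163,166,118)]
print((proj(a,P)-[220,90])*5)
E
```

```text
[ 2.24575889 -0.91447017  3.90583969] [ 2.19796384 -1.71025057  3.66301375]
[[261.22207293 266.57719478]
 [261.33019363 263.05891593]
 [261.49251487 257.77192243]
 [258.91616864 340.9898951 ]]
```

View pics/p7.png

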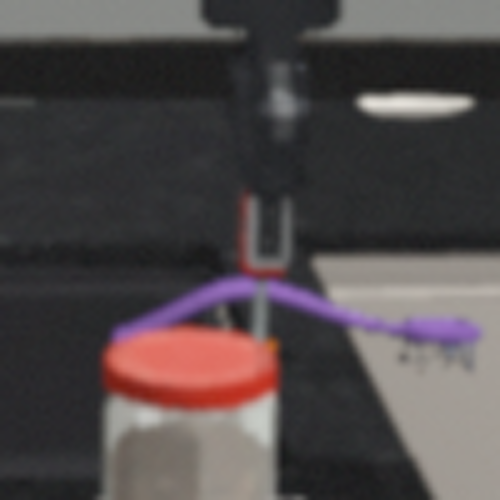

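A force of 3.9 N and the handle's underside at row ~270 (z≈160) show the probe standing on the plug. I'll let go.

Call:
drive_tool --plan '[[0.6, [0, 0, 0], [0, 0, 0]], [0.6, [0, 0, 0], [0, 0, 0]], [0.6, [0, 0, 0], [0, 0, 0]], [0.6, [0, 0, 0], [0, 0, 0]], [0.6, [0, 0, -0.01], [0, 0, 0]]]'

```text
time_s: 15.78
ee_pos: [480.3, 75.1, 189.0]
tcp_rot: [-0.001, 1.0, 0.0, -0.001]
ft_force: [0.3, 0.4, -0.6]
finger_gap: 51.1
grip_force: 0.0
```

Call:
drive_tool --plan '[[0.6, [0, 0, -0.015], [0, 0, 0]], [0.6, [0, 0, -0.02], [0, 0, 0]], [0.6, [0, 0, -0.02], [0, 0, 0]], [0.6, [0, 0, 0], [0, 0, 0]]]'

```text
time_s: 16.27
ee_pos: [481.0, 75.0, 245.6]
tcp_rot: [-0.001, 1.0, 0.0, 0.001]
ft_force: [-1.2, -0.5, 0.4]
finger_gap: 51.2
grip_force: 0.0
```

```bash
python3 - <<'E'
from h import *
a=cam('side'); print(manip.sense()["ee_pos"])
save(a,"p8.png",(220,90,320,190),5)
h=cv2.cvtColor(a["img"],cv2.COLOR_RGB2HSV);m=cv2.inRange(h,(0,150,90),(8,255,255))|cv2.inRange(h,(172,150,90),(180,255,255));m[150:]=0;m[:,:250]=0;m[:,300:]=0
print(cv2.boundingRect(m),cv2.minAreaRect(cv2.findNonZero(m)))
P=[[482,75,z] for z in (163,185,208)]
print(proj(a,P))
E
```

```text
[480.58281937  75.04148054 244.5848488 ]
(268, 127, 10, 18) ((272.5, 135.5), (17.0, 9.0), 90.0)
[[272.26603873 142.61178319]
 [272.50487688 134.80407188]
 [272.7564044  126.508785  ]]
```

View pics/p8.png

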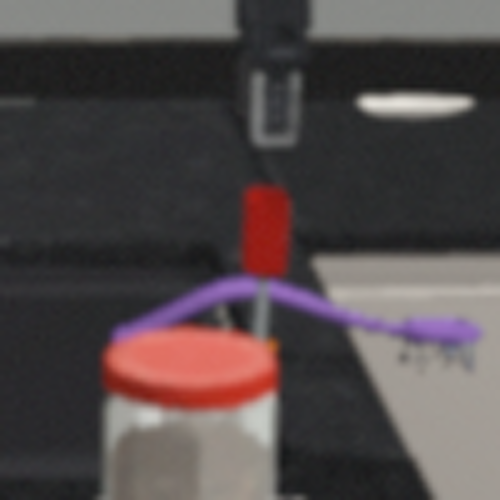

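The probe stands upright by itself, with the handle at crop rows 185–277. Now I close the fingers and press.

Call:
drive_tool --plan '[[0, [0.0015, 0, 0], [0, 0, 0]], [0, [0, 0, 0], [0, 0, 0]], [0, [0, 0, 0], [0, 0, 0]], [0, [0, 0, 0.012], [0, 0, 0]], [0, [0, 0, 0.008], [0, 0, 0]]]'

```text
time_s: 16.95
ee_pos: [481.7, 75.1, 223.0]
tcp_rot: [-0.001, 1.0, 0.0, -0.001]
ft_force: [-0.5, 0.9, -0.3]
finger_gap: 0.2
grip_force: 0.0
```

Call:
drive_tool --plan '[[0, [0, 0, 0.005], [0, 0, 0]], [0, [0, 0, 0.004], [0, 0, 0]], [0, [0, 0, 0.004], [0, 0, 0]], [0, [0, 0, 0.004], [0, 0, 0]]]'

```text
time_s: 17.45
ee_pos: [482.2, 75.1, 207.1]
tcp_rot: [-0.001, 1.0, 0.0, 0.0]
ft_force: [-0.6, 0.5, 3.2]
finger_gap: 0.4
grip_force: 1.5
```

Call:
drive_tool --plan '[[0, [0, 0, 0.004], [0, 0, 0]], [0, [0, 0, 0.004], [0, 0, 0]], [0, [0, 0, 0.004], [0, 0, 0]], [0, [0, 0, 0.004], [0, 0, 0]]]'

```text
time_s: 17.95
ee_pos: [482.3, 75.1, 191.0]
tcp_rot: [-0.001, 1.0, 0.0, 0.0]
ft_force: [2.2, -0.3, 3.8]
finger_gap: 0.1
grip_force: 2.5
```

Sliding at about 3–4 N as expected.

Call:
drive_tool --plan '[[0, [0, 0, 0.004], [0, 0, 0]], [0, [0, 0, 0.003], [0, 0, 0]], [0, [0, 0, 0.002], [0, 0, 0]], [0, [0, 0, 0.002], [0, 0, 0]]]'

```text
time_s: 18.45
ee_pos: [482.5, 75.1, 180.2]
tcp_rot: [-0.001, 1.0, 0.0, 0.001]
ft_force: [2.3, -0.8, 5.3]
finger_gap: -0.3
grip_force: 2.8
```

Call:
drive_tool --plan '[[0, [0, 0, 0.001], [0, 0, 0]], [0, [0, 0, 0.001], [0, 0, 0]], [0, [0, 0, 0], [0, 0, 0]]]'

```text
time_s: 18.82
ee_pos: [482.3, 75.1, 178.1]
tcp_rot: [-0.001, 1.0, 0.0, 0.0]
ft_force: [2.9, -0.5, 3.1]
finger_gap: -0.2
grip_force: 1.8
```

Call:
drive_tool --plan '[[0, [0, 0, 0.001], [0, 0, 0]], [0, [0, 0, 0.001], [0, 0, 0]], [0, [0, 0, 0], [0, 0, 0]]]'

```text
time_s: 19.2
ee_pos: [482.4, 75.1, 176.7]
tcp_rot: [-0.001, 1.0, 0.0, 0.001]
ft_force: [1.9, -0.6, 11.8]
finger_gap: 0.0
grip_force: 5.9
```

Call:
drive_tool --plan '[[0, [0, 0, 0.0005], [0, 0, 0]], [0, [0, 0, 0.0005], [0, 0, 0]], [0, [0, 0, 0], [0, 0, 0]]]'

```text
time_s: 19.58
ee_pos: [482.7, 75.2, 176.3]
tcp_rot: [-0.001, 1.0, 0.0, 0.001]
ft_force: [0.1, -1.4, 19.2]
finger_gap: -0.0
grip_force: 9.8
```

The handle is seated (force up to 19 N at TCP z 176.3, where 177 was expected). I'll retreat straight up and check.

Call:
drive_tool --plan '[[0, [0, 0, -0.005], [0, 0, 0]], [0, [0, 0, -0.03], [0, 0, 0]], [0, [0, 0, -0.05], [0, 0, 0]], [0, [0, 0.05, -0.03], [0, 0, 0]], [0, [0, 0.06, 0], [0, 0, 0]]]'

```text
time_s: 20.2
ee_pos: [482.1, -35.6, 291.6]
tcp_rot: [-0.001, 1.0, 0.002, 0.001]
ft_force: [0.8, 0.1, -0.7]
finger_gap: -0.3
grip_force: 0.0
```

Call:
drive_tool --plan '[[0, [0, 0.06, 0], [0, 0, 0]], [0, [0, 0.06, 0], [0, 0, 0]], [0, [0, 0.06, 0], [0, 0, 0]], [0, [0, 0, 0], [0, 0, 0]], [0, [0, 0, 0], [0, 0, 0]]]'

```text
time_s: 20.82
ee_pos: [481.7, -214.5, 289.0]
tcp_rot: [-0.002, 1.0, 0.0, -0.001]
ft_force: [-1.2, 0.3, 0.3]
finger_gap: 0.1
grip_force: 0.0
```

```bash
python3 - <<'E'
from h import *
b=cam('top');a=cam('side');print(manip.sense()["ee_pos"],manip.sense()["joint_vel"].round(3))
for c,(x0,y0,x1,y1) in((a,(250,110,300,157)),(b,(290,190,345,255))):
    h=cv2.cvtColor(c["img"],cv2.COLOR_RGB2HSV);m=cv2.inRange(h,(0,170,90),(6,255,255))|cv2.inRange(h,(172,150,90),(180,255,255));z=np.zeros_like(m);z[y0:y1,x0:x1]=m[y0:y1,x0:x1]
    r=cv2.boundingRect(z);print(r,proj(c,[[482,75,121],[482,75,166]]))
    if c is b: print(onz(c,(r[0]+r[2]/2,r[1]+r[3]/2),160))
E
```

```text
[ 482.13028824 -213.76152205  289.45612646] [ 0.008 -0.006 -0.005 -0.    -0.003 -0.002]
(267, 141, 11, 16) [[271.81517113 157.17486286]
 [272.29850297 141.55438449]]
(312, 228, 13, 12) [[315.36195814 233.41386365]
 [319.19941435 232.31466987]]
[478.75247082  75.3639257  160.        ]
```

```bash
python3 -c "
from plant import manip
print(manip.job_done())"
```

```text
the job is handed in; nothing more can be done
None
```

The probe stands in the rinse dock with its handle pressed down onto the eye (handle top measured at about 166 mm) and the guide arm against its stop; the job was handed in at about 21 s, and the judge returned no verdict.

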